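Shut the spare-key case by the door

TASK

Shut the spare-key case on the console before leaving: with the fingertips, fold its open hinged cover over and down flat, then push it along towards the lip until the cover's front edge is tucked well beneath the lip and stays down by itself. Press gently, do not pinch or lift anything, leave the key in the case and everything else on the console where it is, and finish with the hand clear.

Things in the scene. Friction and masses are not known exactly. Their poses are not given: they have to be found in the camera images.
- case: shallow dark wooden tray with an aluminium cover, screwed to the console; 144 mm along x, 96 mm along y. Origin at the centre of its underside, on the console top; +x points from the hinge end to the lip end, z up. Walls 25 mm high; two hinge cheeks on the side walls (x -68 to -34 mm, y 43 to 48 mm either side) rise to 34 mm.
- cover (a joint): angle of the hinged cover, rad: 0 = flat on the tray, 1.57 = upright, more = leaning back away from the lip, 2.0 = stop. Starts at 1.3 to 1.75. Light hinge (under 0.06 N m) with a weak spring: above about 1 rad it stays where it is left, but let go when flat and not under the lip it springs up to about 0.4 rad.
- cover_slide (a joint): how far the cover's hinge pin has slid towards the lip, m: 0 to 0.018, starts at 0 to 0.003. Friction 4 N, no spring. With the cover flat, its front edge is 6 mm short of the lip's free edge at 0 and 12 mm beneath the lip at 0.018. Past about 0.005 the cover must already be flat, or it meets the lip or lands on top of it.
- hinge (a point): middle of the cover's hinge pin, 28 mm above the console, at x = -58 mm in the case's frame plus the slide value; its axes are the case's
- cover_edge (a point): middle of the cover's front edge, on its outer face (upper face when folded down). The cover is a plate 100 mm long from hinge pin to this edge, 82 mm wide, 4 mm thick; flat, its top is 30 mm above the console, 3 mm below the lip's underside. Axes turn with the cover: x from hinge to front edge, z out of the outer face.
- cover_ledge (a point): foot of the pushing ledge on the cover's outer face, in the middle, 65 mm from the hinge pin; axes as cover_edge. The ledge is a wedge 60 mm wide: a face 6.5 mm high facing the hinge, then sloping down to the plate at 86 mm from the hinge. A fingertip pressed down behind it (hinge side) pushes the cover to the lip.
- lip (a point): middle of the free lower edge of the lip, 33 mm above the console, at x = 48 mm in the case's frame; axes as the case. The lip is a fixed aluminium bar across the case's whole width, from x = 48 to 73 mm, its top 38 mm above the console
- key: brass key 50 mm long, 22 mm wide at the bow, 3 mm thick, lying loose on the tray's inner floor (6 mm above the console); origin on its underside
- earbuds_a: black earbud case 46 x 58 mm, 26 mm high, beside the key case; origin at the centre of its underside; loose bystander, leave it alone
- earbuds_b: black earbud case 46 x 58 mm, 26 mm high, on the key case's other side; origin at the centre of its underside; loose bystander, leave it alone
- balm_tin: pink round lip balm tin with screw lid, 42 mm across, 22 mm high, beyond the lip end; origin at the centre of its underside; loose bystander, leave it alone
- key_dish: stainless bowl 116 mm across, 30 mm high; origin at the centre of its underside; loose bystander, leave it alone
- charge_plate: square glass charging plate 100 x 100 mm, 8 mm thick; origin at the centre of its underside; loose bystander, leave it alone
There are look-alikes about, which are no part of the job. There is more than one size of the key; the job needs the smallest.

How it is judged (in metres and radians):
On the way:
1. the cover has been folded down flat over the tray (value of joint cover below 0.1 rad), for 0.1 s.
At the end, for the whole second after the job is handed in: the cover lies flat (under 0.06 rad), slid at least 11 mm towards the lip with its front edge at least 4 mm beneath the lip, held by the lip alone; the key is still in the tray and every bystander is within 30 mm of where it stood (value of joint cover below 0.06 rad and value of joint cover_slide above 0.011 m and x of cover_edge in the frame of lip above 0.004 m and z of cover_edge in the frame of lip below 0.0015 m and height (world z) of key below 0.02 m and horizontal distance between key and case below 0.06 m and distance of each of earbuds_a, earbuds_b, balm_tin, key_dish, charge_plate from where it was at the start of the episode below 0.03 m); the robot touches nothing.
It fails at once if a bystander was pushed away, lifted or carried (distance of any of earbuds_a, earbuds_b, balm_tin, key_dish, charge_plate from where it was at the start of the episode above 0.03 m).
It fails at once if a bystander was tipped over (angle between any of earbuds_a, earbuds_b, balm_tin, key_dish, charge_plate's own z axis and vertical above 0.5 rad).
It fails at once if the key was lifted out of the case (height (world z) of key above 0.045 m).
It fails at once if the cover was pinched or pressed hard (over 35 N between fingers and case) (contact force between the fingers and case above 35 N).
It also fails if it takes over 35 s, if anything falls off the work surface, if the arm or the gripper's body presses on something with over 40 N, if the wrist force passes 120 N, or if a joint passes its speed limit or range.

ROBOT

A 7-joint arm with a two-finger parallel gripper is mounted at the origin on the work surface. World frame = base frame: x ahead of the robot, y to its left, z up, the work surface at z = 0. Lengths are in m, angles in degrees, forces in N, time in s.
With the tool pointing down it reaches from about 0.425 to 0.875 m from the base axis. Payload 4.7 kg.
Tool frame: the origin (TCP) lies midway between the tips of the shut fingers; the grasp point (between the pads) lies 19 mm behind it; y points along the fingers, x is the direction in which the jaws open and shut, and the axes are right-handed (so a half turn about y gives the same grasp; the last joint's range is limited). The gripper opens to 87 mm and grips with 3 to 60 N. Pads are 19 mm wide; open, the fingers measure 117 mm over their backs; the gripper's body (75 mm by 190 mm) begins 51 mm behind the grasp point.
Start: joints at [0.808, 18.392, -4.016, 83.108, 1.295, 78.541, -3.26], TCP at [0.65, -0, 0.223] pointing down, gripper open.
Joint ranges: [-163.93, 163.93], [-17.29, 119.83], [-79.2, 71.16], [3.27, 140.29], [-89.18, 269.18], [5.43, 117.66], [-154.24, 154.24]. Speed limits (degrees/s): [147.25, 147.25, 180, 180, 180, 180, 180].

INTERFACE

Orientations are given as [roll, pitch, yaw] about the fixed x, y, z axes, in that order (R = Rz(yaw) Ry(pitch) Rx(roll)).
In Python, from cell import env gives the robot as it stands.
- The arm moves only by the tool carry_out, never from a script. Its argument "targets" is a list of rows, each a list of 2 entries, a list of its own where there are three numbers: the shift along the tool's x, y, z in mm, then the turn, a rotation vector about the tool's x, y, z in degrees. A call has 1 to 12 rows; each row shifts and turns the commanded pose from where the row before left it, along the tool's axes as they then stand; what a row does not reach is not made up. A row lasts 1/10 s, in which the tool goes at most 50 mm and 8.59 degrees, less where a joint would pass 70% of its speed; a pose out of reach is approached as far as the arm can. A call with a gripper value outside its range is refused whole. "jaw" is the opening, from 0 (shut) to 1 (fully open), set as the call begins (left out, the last holds). The fingers move at their own pace and stop on an object; "squeeze" is the grip in N (left out, the last holds). Time passes only in rows, so rows that do not move let the fingers close. It gives the time, the measured TCP pose, the force and the opening at its end, in the units of the state.
- env.get_obs(): the state, without advancing time (a new reading comes with each control period).
- env.read_camera(name): name is "scene" or "side" or "wrist"; returns the picture (480x640x3 uint8, red, green, blue); there is no depth.
- env.get_calibration(name): a dict with "fx", "fy", "cx", "cy" (pixels), "R" (3x3) and "t" (3): a world point X has camera coordinates R X + t; the wrist camera has in their place "hand_eye" (4x4, takes a point from camera to tool coordinates, whose origin is the TCP and whose axes are the tool frame's). Camera axes: x right, y down, z forward; pixel columns grow to the right and rows downward; lengths in m; the calibration is good to about 2 mm. The wrist camera is an equidistant fisheye: a pixel r from the principal point sees the ray r / f radians off the axis. A picture is of the moment at which its call begins: read the wrist's pose just before it. get_calibration takes no time and is no camera call.
- env.sign_off(): hands the job in, once; it reports no verdict.
Trained networks look in the newest picture that a camera, given by its name, has taken for a name from the list of things; names that differ only in an ending like _2 or _b are one class to them, and where a whole thing is asked for, a point or a joint stands for the part that bears it (a point fixed in the world has none). Each returns a list of dicts, best first, with "p" (0 to 1); they miss things now and then, are a little off and sometimes report something else, mostly with a low value. They report only what shows in the picture. A call takes as long as a camera call. They do not tell look-alikes from the thing itself.
- env.outline_of(camera, label): "mask" (480x640 bool, what is visible of it) and "xy" ([column, row] in pixels, amid what is visible of it).
The state is a dict: "time_s": time; "qpos": joint angles; "joint_velocities": joint speeds; "effort": joint torques, N m; "tool_pos": TCP position; "tool_rot": TCP orientation; "force": force on the tool from outside, world axes, zero at the start; "wrist_torque": the same for the moment, N m; "grip_width": finger opening in m.
Only numpy, scipy, OpenCV 4.12 (cv2) and the standard library are available. Lean on these libraries where they do the work, as an engineer would, in place of code of your own. Each camera call takes 0.05 s, during which the arm holds its last target.

## Working session

There is one attempt and no reset: what is moved stays moved. The work goes in short steps, Python scripts to look and compute and a tool call to move; the robot and the scene stay as the last step left them, time stands still between calls to the robot, and variables do not carry over. Pictures are saved under pics/ and viewed, and the job is handed in when it is done.

Besides the shell and the picture viewer there is one more tool, called after "Emit:" by a JSON object that holds its "fn" and its "kwargs". carry_out: Moves the arm, as the interface text tells. Its arguments: {"type":"object","properties":{"targets":{"type":"array","items":{"type":"array"}},"jaw":{"type":"number"},"squeeze":{"type":"number"}},"required":["targets"]}

```bash
mkdir -p pics
cat > h.py <<'E'
import numpy as np, cv2
from cell import env
def snap(n,f):
    im=env.read_camera(n); cv2.imwrite('pics/'+f,im[:,:,::-1]); return im
E
python3 - <<'E'
from h import *
print(env.get_obs())
for n in ['scene','side','wrist']:
    snap(n,n+'0.png'); print(n,env.get_calibration(n))
E
```

```text
{'time_s': 0.0, 'qpos': array([ 0.80687307, 18.43890902, -4.01598325, 83.17561929,  1.29617239,
       78.54050848, -3.26051637]), 'joint_velocities': array([-0.04080188, -0.10041626,  0.09131417, -0.06128491, -0.02590244,
       -0.06671434,  0.03346475]), 'effort': array([-2.58547143e-04, -4.91284704e+01, -4.03903294e-01, -3.12526345e+01,
       -6.40594075e-02,  4.37659642e-02,  1.61017233e-04]), 'tool_pos': array([ 6.49441670e-01, -4.23728314e-05,  2.21457006e-01]), 'tool_rot': array([-9.00067919e+01,  1.09725137e-01,  3.03230717e-03]), 'force': array([-0.55126158,  0.25404168,  0.27821791]), 'wrist_torque': array([0.00744372, 0.02786825, 0.01131257]), 'grip_width': 0.08711857836373894}
scene {'fx': 445.65971864489956, 'fy': 445.65971864489956, 'cx': 316.34312786652794, 'cy': 238.12935335569958, 'R': array([[ 0.80863806,  0.5882467 ,  0.0083846 ],
       [ 0.46685298, -0.63296045, -0.61758349],
       [-0.35798433,  0.50331589, -0.78646063]]), 't': array([-0.43304304, -0.23210219,  1.16046342])}
side {'fx': 618.5454696189879, 'fy': 618.5454696189879, 'cx': 318.7001173104216, 'cy': 234.04586559757715, 'R': array([[ 0.99687312, -0.07891388, -0.00407116],
       [-0.05776114, -0.69256789, -0.71903642],
       [ 0.0539224 ,  0.71702324, -0.69496047]]), 't': array([-0.56218895,  0.08230614,  1.50080405])}
wrist {'fx': 371.64829954431775, 'fy': 371.64829954431775, 'cx': 319.3820399289348, 'cy': 240.4317357103346, 'hand_eye': array([[ 9.99999618e-01,  6.69791801e-04,  5.61323067e-04,
        -1.27244318e-06],
       [-3.60031582e-04, -2.69516882e-01,  9.62995597e-01,
        -1.63235756e-01],
       [ 7.96292599e-04, -9.62995432e-01, -2.69516538e-01,
         7.29863728e-02],
       [ 0.00000000e+00,  0.00000000e+00,  0.00000000e+00,
         1.00000000e+00]])}
```

View pics/scene0.png

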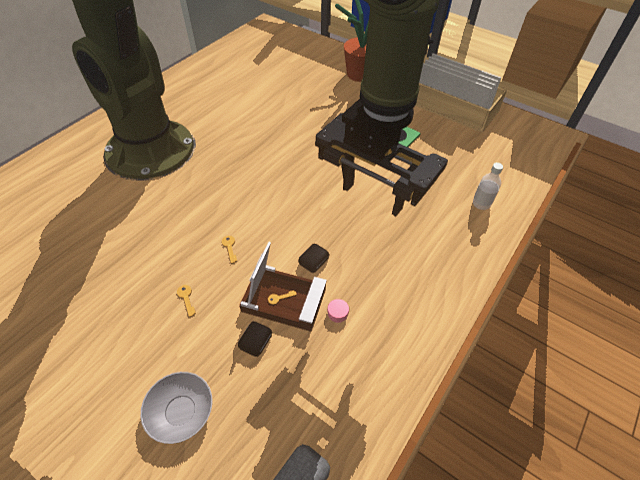

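View pics/side0.png

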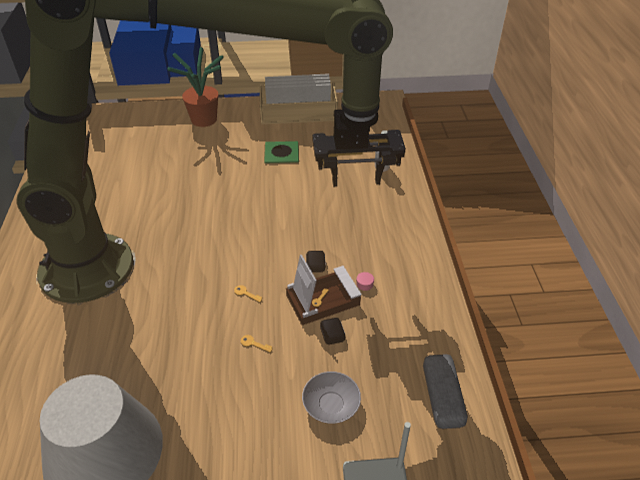

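View pics/wrist0.png

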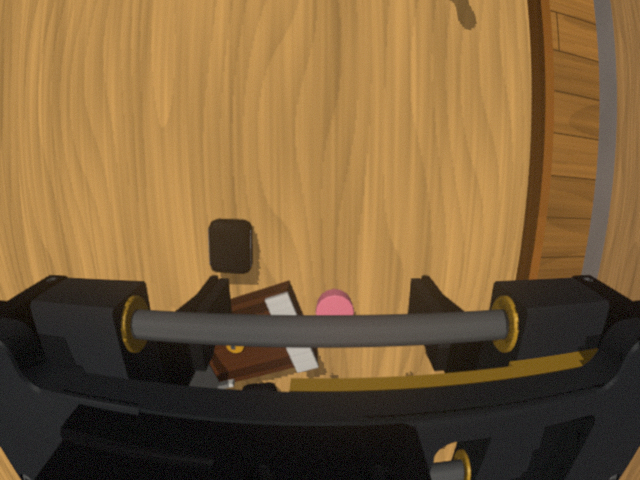

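```bash
python3 - <<'E'
import cv2
a=cv2.imread('pics/scene0.png')[230:360,220:360]; b=cv2.imread('pics/side0.png')[240:350,270:390]
cv2.imwrite('pics/a.png',cv2.resize(a,None,fx=5.5,fy=4.5*5.5/4.5*0.8,interpolation=cv2.INTER_CUBIC) if 0 else cv2.resize(a,None,fx=4.5,fy=4.5,interpolation=cv2.INTER_CUBIC))
cv2.imwrite('pics/b.png',cv2.resize(b,None,fx=5,fy=5,interpolation=cv2.INTER_CUBIC))
E
python3 - <<'E'
from h import *
for c in ['scene','side']:
    env.read_camera(c)
    for l in ['case','key','cover','earbuds_a','balm_tin','key_dish','charge_plate']:
        print(c,l,[(np.round(d['xy'],1).tolist(),round(d['p'],2)) for d in env.outline_of(c,l)])
E
```

```text
scene case [([261.4, 270.1], 0.71), ([282.6, 300.8], 0.56), ([258.3, 274.2], 0.52)]
scene key [([186.5, 293.3], 0.78), ([278.1, 298.0], 0.72), ([226.9, 245.5], 0.48)]
scene cover [([258.5, 273.7], 0.8)]
scene earbuds_a [([315.0, 258.5], 0.93), ([253.5, 339.0], 0.78)]
scene balm_tin [([256.8, 271.1], 0.65), ([336.0, 314.0], 0.57)]
scene key_dish [([180.6, 405.9], 0.9), ([278.1, 295.6], 0.63)]
scene charge_plate [([408.7, 136.8], 0.75)]
side case [([318.4, 294.9], 0.77)]
side key [([248.4, 295.6], 0.71), ([251.5, 343.5], 0.68), ([303.5, 284.1], 0.25)]
side cover [([305.2, 284.6], 0.73)]
side earbuds_a [([328.8, 329.3], 0.87), ([316.0, 258.2], 0.79)]
side balm_tin [([365.2, 281.6], 0.78), ([280.7, 152.8], 0.3)]
side key_dish [([334.0, 396.5], 0.86)]
side charge_plate [([278.6, 150.1], 0.72), ([319.8, 295.2], 0.46)]
```

View pics/a.png

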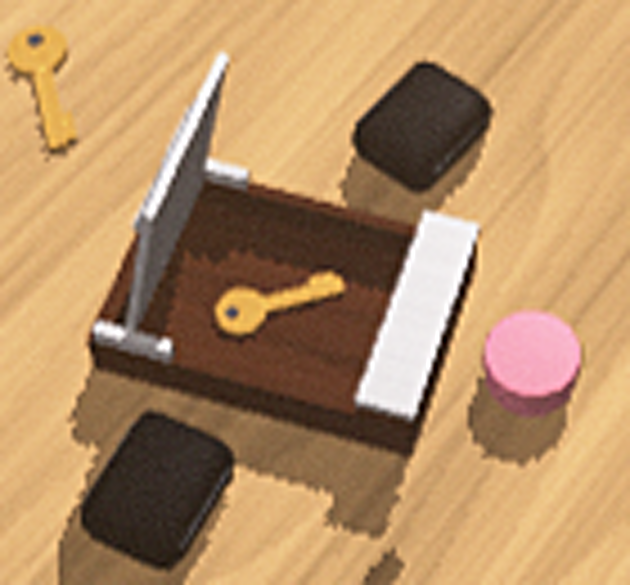

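View pics/b.png

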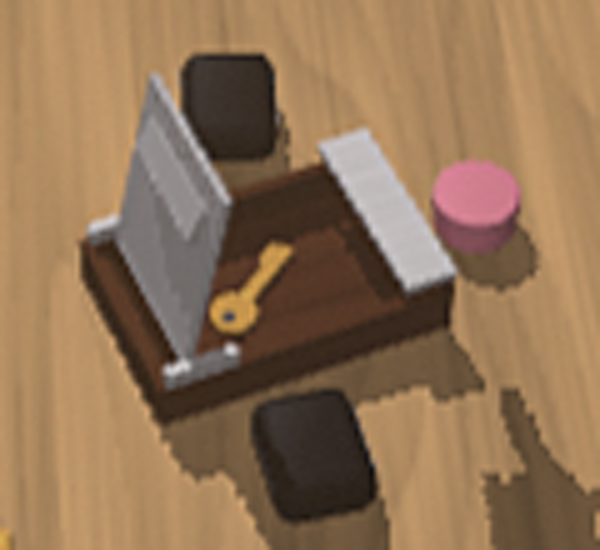

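```bash
cat > fit.py <<'E'
from h import *
from scipy.optimize import least_squares
sc=[((425,212),(48,48,38)),((480,230),(73,48,38)),((358,403),(48,-48,38)),((415,416),(73,-48,38)),((410,452),(72,-48,0)),((95,365),(-72,-48,0)),((222,58),'f'),((143,220),'n')]
sd=[((318,148),(48,48,38)),((367,130),(73,48,38)),((408,290),(48,-48,38)),((455,272),(73,-48,38)),((450,325),(72,-48,0)),((165,420),(-72,-48,0)),((153,75),'f'),((230,203),'n')]
C={n:env.get_calibration(n) for n in('scene','side')}
def proj(n,P):
    c=C[n]; q=c['R']@P+c['t']; return np.array([c['fx']*q[0]/q[2]+c['cx'],c['fy']*q[1]/q[2]+c['cy']])
def world(p,pt):
    x,y,yaw,th,s=p
    if isinstance(pt,str):
        yy=41 if pt=='f' else -41
        e=np.array([np.cos(th),0,np.sin(th)])*100
        pt=np.array([-58+s*1000,yy,28])+e
    pt=np.array(pt)/1000.; c,si=np.cos(yaw),np.sin(yaw)
    return np.array([x+c*pt[0]-si*pt[1],y+si*pt[0]+c*pt[1],pt[2]])
def res(p,names=('scene','side')):
    r=[]
    for n,l,o,k in(('scene',sc,(220,230),4.5),('side',sd,(270,240),5)):
        if n in names:
            for uv,pt in l: r+=list(proj(n,world(p,pt))-(np.array(uv)/k+o))
    return np.array(r)
def fit(names): 
    f=lambda p: np.r_[res(p,names),(p[4]-.0015)/.001*.5]
    return least_squares(f,[.57,-.2,.3,1.5,.0015],x_scale=[.01,.01,.1,.1,.001])
if __name__=='__main__':
  for nm in(('scene','side'),('scene',),('side',)):
    s=fit(nm); print(np.round(s.x,4),'yawdeg',np.degrees(s.x[2]),'\n',np.round(s.fun,1))
E
python3 fit.py
```

```text
[ 5.6330e-01 -1.4780e-01  3.3200e-01  1.3629e+00  1.1000e-03] yawdeg 19.0227517812241 
 [-0.3 -0.2 -0.2 -1.  -0.8 -0.6 -0.5  0.1  0.1  1.4 -0.4  0.6 -0.  -0.7
  0.6 -0.7  0.4 -0.9  0.3 -0.5  0.3 -0.4  0.9 -0.3  0.8  0.1 -0.4  1.4
  0.2 -0.1 -0.3 -0.  -0.2]
[ 5.6390e-01 -1.4780e-01  3.3290e-01  1.3694e+00  1.2000e-03] yawdeg 19.07493397996655 
 [-0.  -0.  -0.  -0.8 -0.5 -0.5 -0.2  0.3  0.4  1.5 -0.2  0.8 -0.1 -0.7
  0.6 -0.7 -0.2]
[ 0.5625 -0.1479  0.3299  1.3562  0.0014] yawdeg 18.901050718811835 
 [ 0.1 -0.9 -0.  -0.4 -0.1 -0.3  0.5 -0.1  0.4  0.2 -0.9  1.4  0.3 -0.1
 -0.3 -0.1 -0. ]
```

Emit:
{"fn": "carry_out", "kwargs": {"targets": [[[0, 0, 0], [0, 7.9, 0]], [[0, 0, 0], [0, 7.9, 0]], [[0, 0, 0], [0, 7.9, 0]], [[0, 0, 0], [0, 7.9, 0]], [[0, 0, 0], [0, 7.9, 0]], [[0, 0, 0], [0, 7.9, 0]], [[0, 0, 0], [0, 7.9, 0]], [[0, 0, 0], [0, 7.9, 0]], [[0, 0, 0], [0, 7.8, 0]], [[0, 0, 0], [0, 0, 0]]], "jaw": 0, "squeeze": 5}}

```text
time_s: 1.95
tool_pos: [0.65, -0.0, 0.2226]
tool_rot: [-90.0, -0.0, -71.0]
force: [0.1, -1.1, -0.5]
grip_width: 0.0151
```

Emit:
{"fn": "carry_out", "kwargs": {"targets": [[[6, 0, -10], [0, 0, 0]], [[12, 0, -25], [0, 0, 0]], [[12, 0, -25], [0, 0, 0]], [[12, 0, -25], [0, 0, 0]], [[12, 0, -25], [0, 0, 0]], [[12, 0, -25], [0, 0, 0]], [[12, 0, -25], [0, 0, 0]], [[12, 0, -25], [0, 0, 0]], [[12, 0, -25], [0, 0, 0]], [[10, 0, -14], [0, 0, 0]], [[0, 0, 0], [0, 0, 0]]]}}

```text
time_s: 3.05
tool_pos: [0.4725, -0.182, 0.223]
tool_rot: [-90.0, -0.1, -71.2]
force: [-0.4, -0.6, -0.3]
grip_width: 0.0005
```

```bash
cat > pose.py <<'E'
from h import *
P0=np.array([.5633,-.1478]); a=.332
def tcp():
    o=env.get_obs(); d=o['tool_pos'][:2]-P0; c,s=np.cos(a),np.sin(a)
    return np.round([1000*(c*d[0]+s*d[1]),1000*(-s*d[0]+c*d[1]),1000*o['tool_pos'][2]],1),np.round(o['tool_rot'],2),np.round(o['force'],1),round(o['grip_width'],4),round(o['time_s'],2)
E
python3 - <<'E'
from pose import *
print(tcp())
for n in ('scene','side','wrist'):snap(n,n+'1.png')
E
```

```text
(array([-96.9,  -2.7, 223. ]), array([-9.000e+01, -6.000e-02, -7.119e+01]), array([-0.4, -0.6, -0.3]), 0.0005, 3.05)
```

View pics/side1.png

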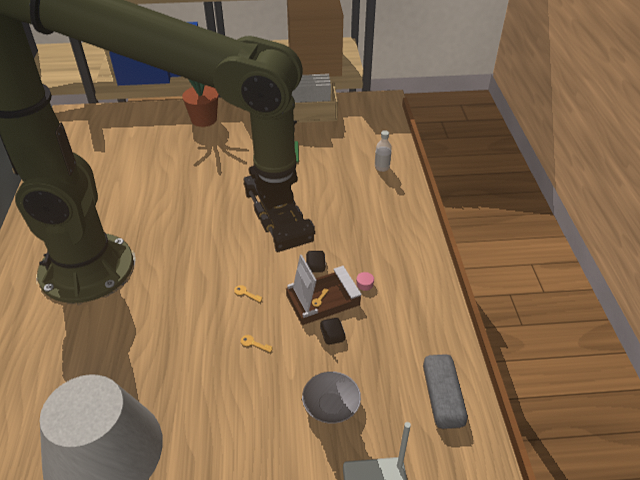

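View pics/wrist1.png

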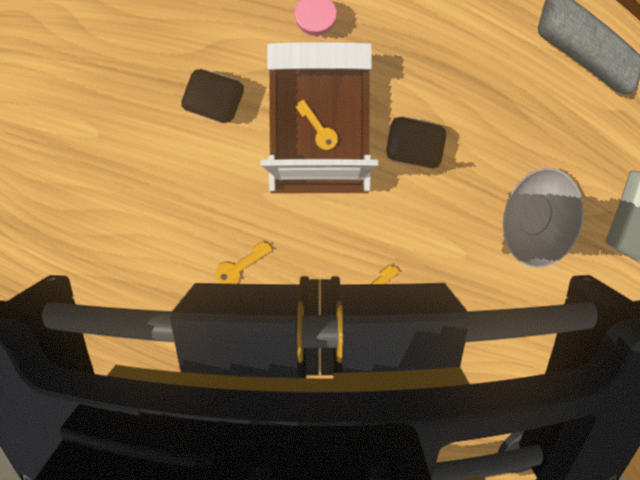

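Emit:
{"fn": "carry_out", "kwargs": {"targets": [[[-1, 15, 0], [0, 0, 0]], [[-1, 25, 0], [0, 0, 0]], [[0, 30, 0], [0, 0, 0]], [[0, 30, 1], [0, 0, 0]], [[0, 25, 1], [0, 0, 0]], [[0, 15, 0], [0, 0, 0]], [[0, 5, 0], [0, 0, 0]], [[0, 0, 0], [0, 0, 0]]]}}

```text
time_s: 4.0
tool_pos: [0.476, -0.1753, 0.077]
tool_rot: [-90.1, 0.0, -70.9]
force: [0.7, 0.5, 0.4]
grip_width: 0.0004
```

Run:
```python
from pose import *
print(tcp())
for n in ('scene','side'):snap(n,n+'2.png')
a=cv2.imread('pics/side2.png')[180:360,230:430]
cv2.imwrite('pics/b2.png',cv2.resize(a,None,fx=3.3,fy=3.3,interpolation=cv2.INTER_CUBIC))
```

```text
(array([-91.5,   2.4,  77. ]), array([-9.006e+01,  5.000e-02, -7.089e+01]), array([0.7, 0.5, 0.4]), 0.0004, 4.0)
```

View pics/b2.png

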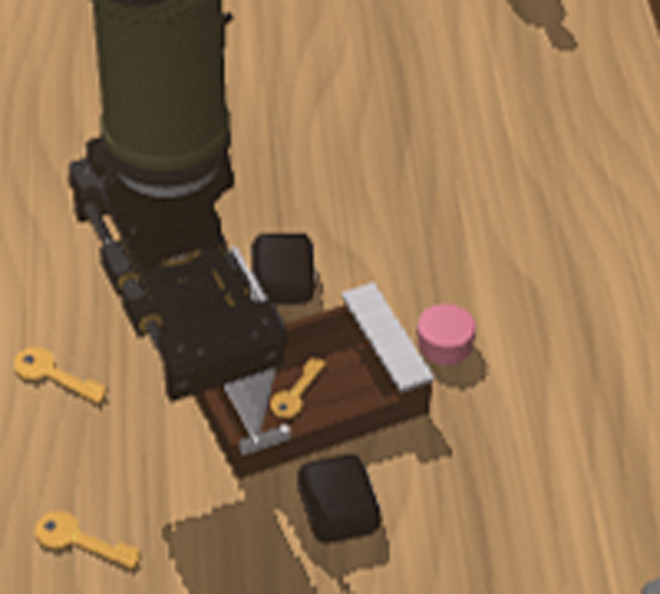

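View pics/scene2.png

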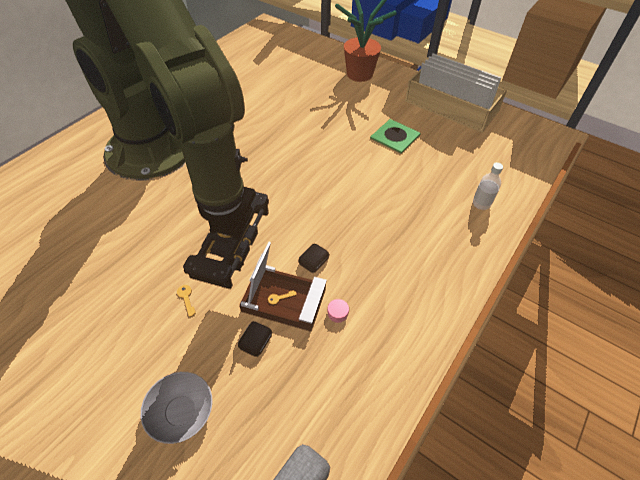

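Emit:
{"fn": "carry_out", "kwargs": {"targets": [[[0, 0, 10], [0, 0, 0]], [[0, 0, 13], [0, 0, 0]], [[0, 0, 10], [0, 0, 0]], [[0, 1, 4], [0, 0, 0]], [[0, 1, 4], [0, 0, 0]], [[0, 2, 4.5], [0, 0, 0]], [[0, 2, 4.5], [0, 0, 0]], [[0, 3, 4], [0, 0, 0]], [[0, 3, 4], [0, 0, 0]], [[0, 3.5, 3.5], [0, 0, 0]], [[0, 4, 3.5], [0, 0, 0]]]}}

```text
time_s: 5.2
tool_pos: [0.5377, -0.1551, 0.0578]
tool_rot: [-90.0, -0.0, -71.0]
force: [0.2, -0.0, -0.4]
grip_width: 0.0005
```

Run:
```python
from pose import *
print(tcp())
for n in ('scene','side','wrist'):snap(n,n+'3.png')
a=cv2.imread('pics/scene3.png')[200:360,180:360]
cv2.imwrite('pics/b3.png',cv2.resize(a,None,fx=3.5,fy=3.5,interpolation=cv2.INTER_CUBIC))
```

```text
(array([-26.6,   1.5,  57.8]), array([-8.999e+01, -1.000e-02, -7.100e+01]), array([ 0.2, -0. , -0.4]), 0.0005, 5.2)
```

View pics/b3.png

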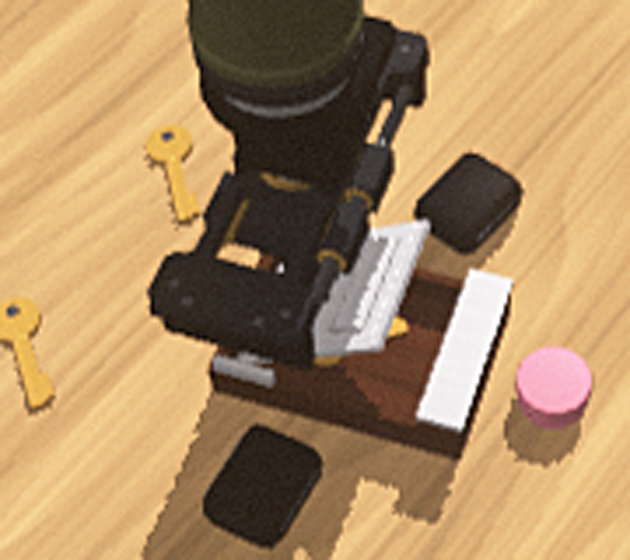

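View pics/wrist3.png

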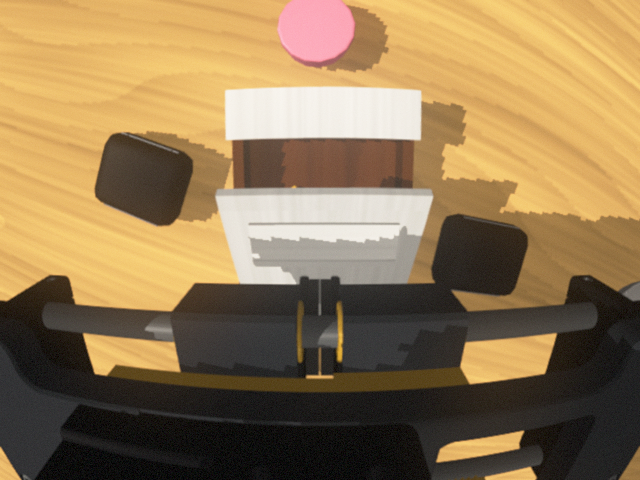

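Emit:
{"fn": "carry_out", "kwargs": {"targets": [[[0, 4, 2.5], [0, 0, 0]], [[0, 4.5, 2.5], [0, 0, 0]], [[0, 4.5, 2], [0, 0, 0]], [[0, 4.5, 1.5], [0, 0, 0]], [[0, 4, 1], [0, 0, 0]], [[0, 3, 0.5], [0, 0, 0]], [[0, 2, 0], [0, 0, 0]], [[0, 1, 0], [0, 0, 0]], [[0, 0, 0], [0, 0, 0]]]}}

```text
time_s: 6.25
tool_pos: [0.547, -0.1518, 0.0306]
tool_rot: [-90.0, -0.0, -71.0]
force: [0.5, -0.2, 0.2]
grip_width: 0.0004
```

Run:
```python
from pose import *
print(tcp())
for n in ('scene','side','wrist'):snap(n,n+'4.png')
print(tcp())
a=cv2.imread('pics/scene4.png')[200:360,180:360]
cv2.imwrite('pics/b4.png',cv2.resize(a,None,fx=3.5,fy=3.5,interpolation=cv2.INTER_CUBIC))
```

```text
(array([-16.8,   1.5,  30.6]), array([-89.98,  -0.  , -71.  ]), array([ 0.5, -0.2,  0.2]), 0.0004, 6.25)
(array([-16.8,   1.5,  30.7]), array([-8.998e+01, -1.000e-02, -7.100e+01]), array([ 0.1, -0.5, -0.4]), 0.0002, 6.4)
```

View pics/b4.png

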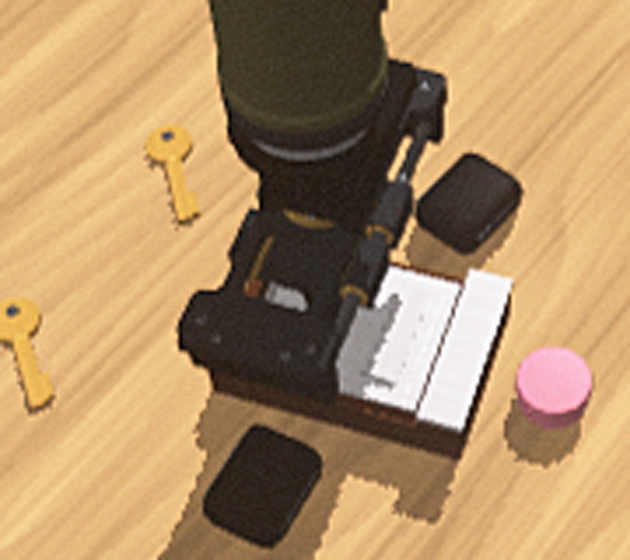

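View pics/wrist4.png

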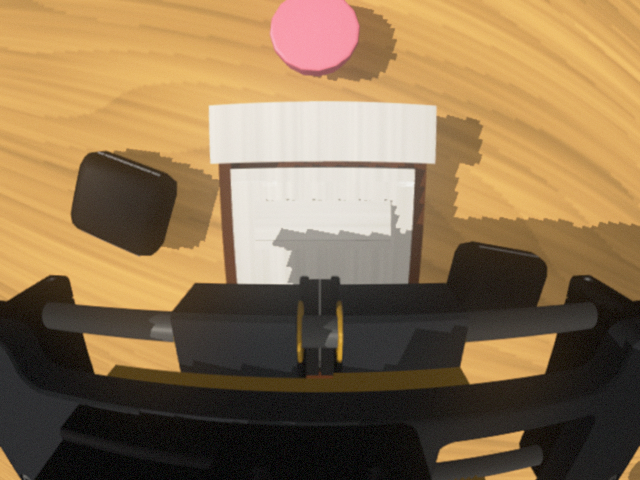

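Emit:
{"fn": "carry_out", "kwargs": {"targets": [[[0, 0.5, 0], [0, 0, 0]], [[0, 0.5, 0], [0, 0, 0]], [[0, 0, 0], [0, 0, 0]]]}}

```text
time_s: 6.7
tool_pos: [0.547, -0.1519, 0.0302]
tool_rot: [-90.0, -0.0, -71.0]
force: [-1.7, 0.7, 4.2]
grip_width: 0.0005
```

Emit:
{"fn": "carry_out", "kwargs": {"targets": [[[0, 0.3, 2], [0, 0, 0]], [[0, 0, 3], [0, 0, 0]], [[0, 0, 3], [0, 0, 0]], [[0, 0, 3], [0, 0, 0]], [[0, 0, 3], [0, 0, 0]], [[0, 0, 0], [0, 0, 0]]]}}

```text
time_s: 7.3
tool_pos: [0.5598, -0.1476, 0.03]
tool_rot: [-90.0, 0.0, -71.0]
force: [-2.7, 0.4, 6.9]
grip_width: 0.0005
```

Run:
```python
from pose import *
print(tcp())
snap('wrist','wrist5.png')
```

```text
(array([-3.2,  1.4, 30. ]), array([-9.005e+01,  1.000e-02, -7.101e+01]), array([-2.7,  0.4,  6.9]), 0.0005, 7.3)
```

View pics/wrist5.png

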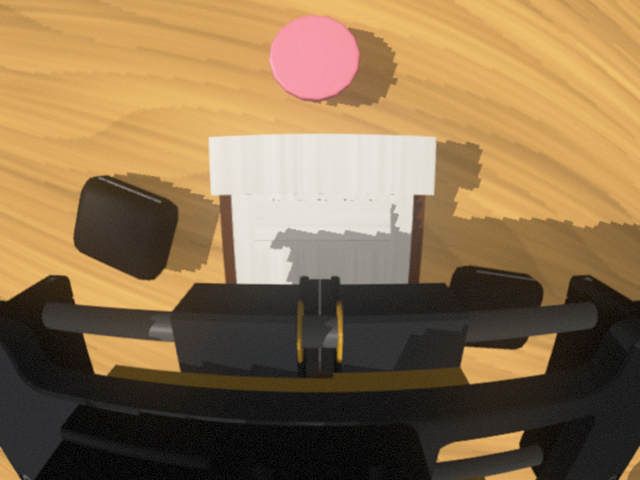

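Emit:
{"fn": "carry_out", "kwargs": {"targets": [[[0, 0, 1], [0, 0, 0]], [[0, 0, 1], [0, 0, 0]], [[0, 0, 0], [0, 0, 0]]]}}

```text
time_s: 7.65
tool_pos: [0.5613, -0.1471, 0.03]
tool_rot: [-90.1, 0.0, -71.0]
force: [-3.2, 0.5, 7.5]
grip_width: 0.0
```

Run:
```python
from pose import *
print(tcp())
snap('wrist','wrist6.png')
a=[cv2.imread(f'pics/wrist{i}.png')[120:290,200:440] for i in (4,5,6)]
cv2.imwrite('pics/w.png',cv2.resize(np.hstack(a),None,fx=1.1,fy=2.2,interpolation=cv2.INTER_CUBIC))
```

```text
(array([-1.7,  1.4, 30. ]), array([-9.008e+01,  2.000e-02, -7.102e+01]), array([-3.2,  0.5,  7.5]), 0.0, 7.65)
```

View pics/w.png

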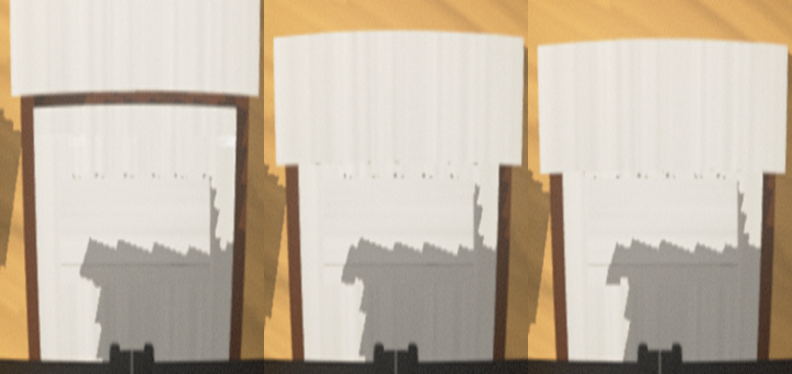

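Emit:
{"fn": "carry_out", "kwargs": {"targets": [[[0, -1, 0], [0, 0, 0]], [[0, -4, 0], [0, 0, 0]], [[0, -12, -1], [0, 0, 0]], [[0, -25, -3], [0, 0, 0]], [[0, -30, -10], [0, 0, 0]], [[0, -30, -15], [0, 0, 0]], [[0, -30, -20], [0, 0, 0]], [[0, -20, -20], [0, 0, 0]], [[0, -10, -10], [0, 0, 0]], [[0, 0, 0], [0, 0, 0]]]}}

```text
time_s: 8.7
tool_pos: [0.4874, -0.1734, 0.1932]
tool_rot: [-89.8, -0.1, -71.1]
force: [0.6, -0.1, 0.5]
grip_width: 0.0005
```

Run:
```python
from pose import *
print(tcp())
for n in ('scene','side','wrist'):snap(n,n+'7.png')
a=cv2.resize(cv2.imread('pics/scene7.png')[230:360,220:350],(390,390),interpolation=cv2.INTER_CUBIC)
b=cv2.resize(cv2.imread('pics/side7.png')[235:365,265:395],(390,390),interpolation=cv2.INTER_CUBIC)
cv2.imwrite('pics/ab7.png',np.hstack([a,b]))
```

```text
(array([-80.1,   0.6, 193.2]), array([-89.81,  -0.1 , -71.09]), array([ 0.6, -0.1,  0.5]), 0.0005, 8.7)
```

View pics/ab7.png

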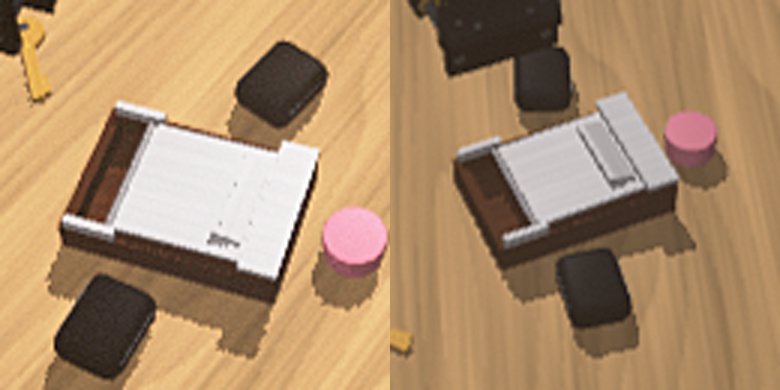

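View pics/wrist7.png

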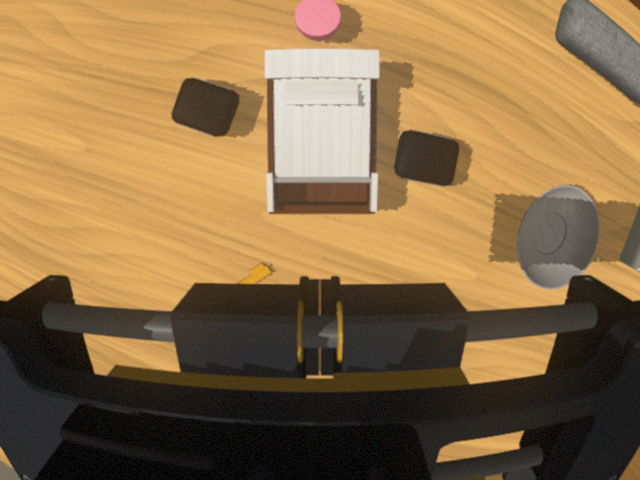

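Run:
```python
from fit import *
p=[.5633,-.1478,.332,0,0]
for s in (10,12,14,16,18):
  print(s,[np.round((proj('side',world(p,(-58+65+s,y,36.5)))-(265,235))*3+(390,0)) for y in(30,-30)],[np.round((proj('scene',world(p,(-58+s,y,30)))-(220,230))*3) for y in(41,-41)])
```

```text
10 [array([570., 130.]), array([603., 185.])] [array([142., 120.]), array([ 96., 223.])]
12 [array([572., 129.]), array([605., 184.])] [array([145., 121.]), array([ 99., 224.])]
14 [array([575., 128.]), array([607., 183.])] [array([148., 121.]), array([102., 224.])]
16 [array([577., 128.]), array([610., 183.])] [array([151., 122.]), array([105., 225.])]
18 [array([579., 127.]), array([612., 182.])] [array([153., 123.]), array([108., 226.])]
```

```bash
python3 -c "
from cell import env
print(env.sign_off())"
```

```text
the job is handed in; nothing more can be done
None
```

The spare-key case is shut and the job is handed in at about 9 s of the 35 s allowed. I folded the cover down with closed fingertips, then slid it under the lip with a light press and lifted clear.

- **Force:** the highest reading I took was about 7.5 N down and 3 N along the slide, against the 35 N limit. I read the force between moves, so short peaks in between were not recorded.
- **How it slid:** the cover moved by friction under the fingertips. They never reached the ledge.
- **Cover at the end:** after the hand was withdrawn, the scene, side and wrist pictures all showed it flat with its front edge under the lip. The side picture puts the slide at about 16–18 mm, which agrees with roughly 16 mm from the hand's travel (11 mm needed). Its front edge is then about 10 mm beneath the lip (4 mm needed).
- **Bystanders:** the earbud cases, tin and bowl showed no movement in the pictures. The charge plate was not looked at closely in the last pictures, but the hand never went near it.
- **Not confirmed by sight:** the key is hidden under the closed cover. It was lying in the tray before folding, and nothing touched it.

No checks failed or disagreed. `sign_off` reports no verdict.

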